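Set the eyelet press selector and register it

ROBOT

A 6-joint arm with a two-finger parallel gripper is mounted at the origin on the work surface. World frame = base frame: x ahead of the robot, y to its left, z up, the work surface at z = 0. Lengths are in mm, angles in rad, forces in N, time in s.
With the tool pointing down it reaches from about 400 to 925 mm from the base axis. Payload 12.5 kg.
Tool frame: the origin (TCP) lies on the mounting face of the last link; the fingertips stand 190 mm ahead of it and the grasp point (between the pads) lies ctrl.tcp_to_grasp ahead of it (ctrl.tcp_to_grasp is the distance from the TCP to the grasp point, in mm); z points along the fingers, y is the direction in which the jaws open and shut (so a half turn about z gives the same grasp; the last joint's range is limited). The gripper opens to 95 mm and grips with 3 to 60 N. Pads are 20 mm wide; open, the fingers measure 119 mm over their backs; the gripper's body (75 mm by 180 mm) begins 59 mm behind the grasp point.
Start: joints at [1.135, 0.491, 1.559, -0, 1.092, -0.106], TCP at [202.385, 591.325, 404.761] pointing down, gripper open.
Joint ranges: [-3.1, 3.1], [-0.84, 2.19], [0.05, 2.79], [-1.13, 4.28], [0.06, 2.93], [-2.69, 2.69]. Speed limits (rad/s): [2.22, 2.22, 2.79, 3.14, 3.14, 3.14].

INTERFACE

Orientations are given as a rotation vector (axis times angle).
In Python, from bench import ctrl gives the robot as it stands.
- The arm moves only by the tool servo_tool, never from a script. Its argument "moves" is a list of rows, each an object of numbers: "tx", "ty", "tz": the shift along the tool's x, y, z in m; "wx", "wy", "wz": the turn, a rotation vector about the tool's x, y, z in degrees; "jaw": the closure, from 0 (fully open) to 1 (shut). In form: [{"tx": .., "ty": .., "tz": .., "wx": .., "wy": .., "wz": .., "jaw": ..}, ...]. A call has exactly 5 rows; each row shifts and turns the commanded pose from where the row before left it, along the tool's axes as they then stand; what a row does not reach is not made up. A row lasts 1/10 s, in which the tool goes at most 50 mm and 8.59 degrees, less where a joint would pass 70% of its speed; a pose out of reach is approached as far as the arm can. A call is refused whole if a number of a shift passes 0.05 or a number of a turn 8.59, either way. A call with a gripper value outside its range is refused whole. The fingers move at their own pace and stop on an object; "squeeze" is the grip in N (left out, the last holds). Time passes only in rows, so rows that do not move let the fingers close, or fill a call up. It gives the time, the measured TCP pose, the force and the opening at its end, in the units of the state.
- ctrl.state(): the state, without advancing time (a new reading comes with each control period).
- ctrl.camera(name): name is "side" or "top"; returns the picture (420x560x3 uint8, blue, green, red); there is no depth.
- ctrl.camera_model(name): a dict with "fov_y" (degrees; the focal length in pixels is half the picture's height over the tangent of half this angle, whatever the lens; pixels are square), "cx", "cy" (the principal point, pixels), "rvec" (rotation vector, rad) and "tvec" (3), from world to camera coordinates, as OpenCV has them. Camera axes: x right, y down, z forward; pixel columns grow to the right and rows downward; lengths in mm; the calibration is good to about 2 mm. A picture is of the moment at which its call begins. camera_model takes no time and is no camera call.
- ctrl.sign_off(): hands the job in, once; it reports no verdict.
Trained networks look in the newest picture that a camera, given by its name, has taken for a name from the list of things; names that differ only in an ending like _2 or _b are one class to them, and where a whole thing is asked for, a point or a joint stands for the part that bears it (a point fixed in the world has none). Each returns a list of dicts, best first, with "conf" (0 to 1); they miss things now and then, are a little off and sometimes report something else, mostly with a low value. They report only what shows in the picture. A call takes as long as a camera call. They do not tell look-alikes from the thing itself.
- ctrl.outline_of(query, camera): "region" (420x560 bool, what is visible of it) and "extent" ([left, top, width, height] as shares, 0 to 1, of the picture: columns of its width, rows of its height, round what is visible of it).
- ctrl.landmark_of(query, camera): "point" ([row, column] as shares, 0 to 1, of the picture: columns of its width, rows of its height: a listed point, or the origin of a listed thing).
The state is a dict: "time": time; "joint_pos": joint angles; "joint_vel": joint speeds; "tau": joint torques, N m; "ee_pos": TCP position; "tcp_rot": TCP orientation; "wrist_force": force on the tool from outside, world axes, zero at the start; "ft_torque": the same for the moment, N m; "grip_width": finger opening in mm.
Only numpy, scipy, OpenCV 4.12 (cv2) and the standard library are available. Lean on these libraries where they do the work, as an engineer would, in place of code of your own. Each camera call takes 0.05 s, during which the arm holds its last target.

TASK

Push the upright tab of the eyelet press's rotary selector round until its white pointer points straight at the sample plate with the largest eyelet, and let go of it. Then press the round button on the deck fully down to register the size, and move clear. Only push with the fingertips: do not pinch the tab, do not press the button before the pointer is set, and do not move the tape roll, the jar or the screwdriver.

Things in the scene. Friction and masses are not known exactly. Their poses are not given: they have to be found in the camera images.
- machine: The grey eyelet press, fixed to the bench, position and turn vary. Origin on the bench directly below the selector's axis; its x axis runs from the near edge (-110 mm) to the far edge (+130 mm) of the deck, y from -215 to +285 mm, flat deck top at 50 mm. The setting head (a column with an overhanging arm) stands at y = 210 to 270 mm, x = -55 to 105 mm, up to 200 mm above the bench.
- dial_axis (a point): Point on the selector's upright axis at deck level (50 mm above the bench), with the machine's axes. The selector is a flat black disc of 46 mm radius whose top is 13 mm above the deck, with a white pointer on it; the tab sticks out on the side opposite the pointer.
- dial (a joint): Selector angle in rad: 0 when the pointer points along the machine's +x axis (away from the robot), positive anticlockwise seen from above; stops at -1.6 and +1.6. It starts between places. Stiff friction, no clicks and no spring: it stays where it is left, and needs about 3 to 4 N at the tab.
- tab (a point): Middle of the top edge of the upright tab: 73 mm from the axis, 103 mm above the bench. The tab stands radially, 34 mm long (56 to 90 mm from the axis), 12 mm thick: a 6 mm steel core with a 3 mm grey cheek on each face, 14 to 50 mm above the deck; a low bar (up to 13 mm) joins it to the disc. x points to the selector's axis, y is square to the faces; pushing towards -y turns it anticlockwise.
- pointer (a point): The spot that the pointer points at: on the pointer's line, 92 mm from the axis, 4 mm above the deck (the pointer's white tip itself ends 64 mm from the axis). It turns with the selector.
- sample_s: Smallest sample: brass eyelet ring of 10 mm outside diameter on a round black plate, 46 mm across and 3 mm thick, fixed on the machine's deck. Origin at the centre of the plate's underside (deck level). The four plates sit 92 mm from the selector's axis round its far half; which plate is in which place varies.
- sample_m: Second smallest sample: brass eyelet ring of 16 mm outside diameter on a round black plate, 46 mm across and 3 mm thick, fixed on the machine's deck. Origin at the centre of the plate's underside (deck level). The four plates sit 92 mm from the selector's axis round its far half; which plate is in which place varies.
- sample_l: Second largest sample: brass eyelet ring of 23 mm outside diameter on a round black plate, 46 mm across and 3 mm thick, fixed on the machine's deck. Origin at the centre of the plate's underside (deck level). The four plates sit 92 mm from the selector's axis round its far half; which plate is in which place varies.
- sample_xl: The LARGEST sample, the one to set: brass eyelet ring of 39 mm outside diameter on a round black plate, 46 mm across and 3 mm thick, fixed on the machine's deck. Origin at the centre of the plate's underside (deck level). The four plates sit 92 mm from the selector's axis round its far half; which plate is in which place varies.
- register (a joint): Travel of the round button in m: 0 up, 0.006 fully down. A spring returns it; fully down takes about 5 N.
- register_top (a point): Centre of the top of the round grey button, 32 mm across, standing in a dark steel collar of 48 mm diameter and 12 mm height on the deck, to the right of the selector (x = -20, y = -165 mm in the machine's axes). The top is 18 mm above the deck when up and moves with the button.
- tape_roll: Loose roll of pale tape lying flat, 100 mm across, 25 mm high, in front of the machine on its left. Origin at the centre of its underside. Leave it.
- eyelet_jar: Loose jar with a steel cap, 56 mm across, 75 mm high, right of the machine. Origin at the centre of its underside. Leave it.
- screwdriver: Loose black-handled screwdriver, 190 mm long, lying in front of the machine. Leave it.
Not all that is in view belongs to the job. What is shaped like the eyelet_jar but yellow is not meant. What is shaped like the screwdriver but orange is not meant.

How it is judged (in metres and radians):
On the way, in this order (a step that is already met when the one before it is completed fails the run):
1. the pointer is brought to rest at the largest sample (horizontal distance between pointer and sample_xl below 0.011 m and velocity of joint dial between -0.05 and 0.05 rad/s), for 0.2 s.
2. the button is pressed down while the pointer stays there (horizontal distance between pointer and sample_xl below 0.011 m and value of joint register above 0.0045 m), for 0.05 s.
At the end, for the whole second after the job is handed in: The selector is at rest with the spot 92 mm out on the pointer's line within 11 mm of the centre of the largest sample plate, the button has been pressed (at least 4.5 mm) with the pointer there and has come up again (all of step 1 and value of joint register below 0.002 m and linear speed of each of tape_roll, eyelet_jar, screwdriver below 0.03 m/s); the robot touches nothing.
It fails at once if the button is pressed (over 3 mm) while the pointer is not at the largest sample (horizontal distance between pointer and sample_xl above 0.011 m and value of joint register above 0.003 m).
It fails at once if the tab is pinched (fingers press on both faces at once, over 1.5 N each) (contact force between each of dial_c3, dial_c4 and the fingers above 1.5 N).
It fails at once if the tape roll, the jar or the screwdriver is moved by more than 20 mm (distance of any of tape_roll, eyelet_jar, screwdriver from where it was at the start of the episode above 0.02 m).
It also fails if it takes over 53 s, if anything falls off the work surface, if the arm or the gripper's body presses on something with over 40 N, if the wrist force passes 120 N, or if a joint passes its speed limit or range.

## Working session

There is one attempt and no reset: what is moved stays moved. The work goes in short steps, Python scripts to look and compute and a tool call to move; the robot and the scene stay as the last step left them, time stands still between calls to the robot, and variables do not carry over. Pictures are saved under pics/ and viewed, and the job is handed in when it is done.

Besides the shell and the picture viewer there is one more tool, called as a command line: name --argument value ..., lists and objects as JSON in quotes. servo_tool: Moves the arm, as the interface text tells. Its arguments: {"type":"object","properties":{"moves":{"type":"array","items":{"type":"object","properties":{"tx":{"type":"number"},"ty":{"type":"number"},"tz":{"type":"number"},"wx":{"type":"number"},"wy":{"type":"number"},"wz":{"type":"number"},"jaw":{"type":"number"}}}},"squeeze":{"type":"number"}},"required":["moves"]}

```bash
ls; mkdir -p pics; python3 - <<'E'
from bench import ctrl
import cv2
s=ctrl.state(); print(s, ctrl.tcp_to_grasp)
for n in("side","top"):
    cv2.imwrite(f"pics/{n}0.png",ctrl.camera(n)); print(ctrl.camera_model(n))
E
```

```text
pics
{'time': 0.0, 'joint_pos': array([ 1.13540276e+00,  4.91581492e-01,  1.55947231e+00,  5.06999821e-05,
        1.09166823e+00, -1.05600646e-01]), 'joint_vel': array([ 0.00040545, -0.00012889, -0.00122051, -0.00211241, -0.00074818,
       -0.00098896]), 'tau': array([ 2.09457801e-03, -6.12650442e+01, -2.58174706e+01,  6.93418575e-02,
        4.83240956e-02, -8.76527156e-05]), 'ee_pos': array([202.3660199 , 591.29713296, 404.14012232]), 'tcp_rot': array([-5.15672570e-01, -3.09863115e+00,  1.69045685e-03]), 'wrist_force': array([-0.14791148,  0.10189277,  0.41951714]), 'ft_torque': array([-0.01290763,  0.03193963,  0.01363508]), 'grip_width': 95.07858408794996} 171.3
{'fov_y': 51.70285008222575, 'cx': 282.40047693030147, 'cy': 209.17106813412326, 'rvec': array([ 2.09037819, -0.25526887,  0.15699133]), 'tvec': array([-476.60942884,   96.64601365, 1072.25685991])}
{'fov_y': 45.020082987956755, 'cx': 280.658922725759, 'cy': 201.8477874006272, 'rvec': array([ 2.17763425, -2.13830266,  0.19730267]), 'tvec': array([ -97.72181633,  476.93706068, 1063.91781787])}
```

View pics/side0.png

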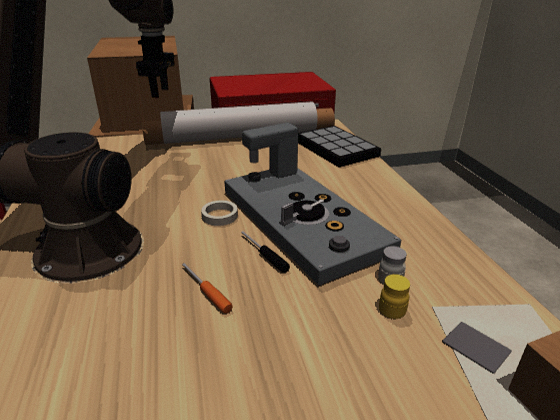

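View pics/top0.png

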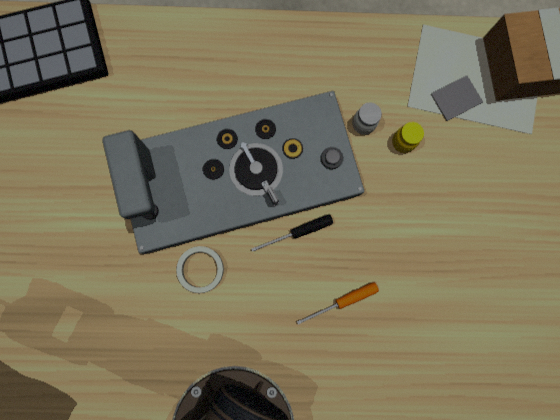

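```bash
cat > h.py <<'E'
import numpy as np, cv2
from bench import ctrl
def cam(n):
    m=ctrl.camera_model(n); f=210/np.tan(np.radians(m['fov_y'])/2)
    K=np.array([[f,0,m['cx']],[0,f,m['cy']],[0,0,1]]); R=cv2.Rodrigues(m['rvec'])[0]
    return K,R,np.array(m['tvec'])
def proj(n,P):
    K,R,t=cam(n); q=(np.atleast_2d(P)@R.T+t)@K.T; return q[:,:2]/q[:,2:]
def back(n,uv,z):
    K,R,t=cam(n); c=-R.T@t; d=R.T@np.linalg.inv(K)@np.array([uv[0],uv[1],1.]); return c+d*(z-c[2])/d[2]
E
python3 - <<'E'
from h import *
Z=dict(dial_axis=50,tab=103,pointer=54,sample_s=50,sample_m=50,sample_l=50,sample_xl=50,register_top=68,machine=0,tape_roll=0,eyelet_jar=0,screwdriver=0)
for n in("top","side"):
  for q,z in Z.items():
    r=ctrl.landmark_of(q,n)
    for d in r[:3]:
        u=(d['point'][1]*560,d['point'][0]*420); print(n,q,round(d['conf'],2),np.round(u,1),np.round(back(n,u,z),1))
print(ctrl.state()['time'])
E
```

```text
top dial_axis 0.71 [256.6 169.8] [545.8 -35.4  50. ]
top tab 0.7 [271.5 193.5] [485.6 -67.9 103. ]
top pointer 0.56 [238.5 133.4] [625.    5.7  54. ]
top sample_s 0.87 [263.3 126.1] [644.1 -47.9  50. ]
top sample_s 0.82 [211.1 165.4] [553.3  63.   50. ]
top sample_s 0.81 [226.1 138.4] [614.3  32.7  50. ]
top sample_m 0.87 [263.3 126.1] [644.1 -47.9  50. ]
top sample_m 0.82 [211.1 165.4] [553.3  63.   50. ]
top sample_m 0.81 [226.1 138.4] [614.3  32.7  50. ]
top sample_l 0.87 [263.3 126.1] [644.1 -47.9  50. ]
top sample_l 0.82 [211.1 165.4] [553.3  63.   50. ]
top sample_l 0.81 [226.1 138.4] [614.3  32.7  50. ]
top sample_xl 0.71 [291.7 150.3] [ 591. -111.   50.]
top register_top 0.56 [333.6 156.6] [ 574.7 -200.3   68. ]
top machine 0.71 [258.7 176. ] [542.5 -39.6   0. ]
top tape_roll 0.86 [200.6 268.6] [332.7  83.1   0. ]
top tape_roll 0.53 [269.2 194.2] [501.2 -64.1   0. ]
top eyelet_jar 0.8 [403.9 143.5] [ 626.3 -372.5    0. ]
top eyelet_jar 0.56 [360.2 123.3] [ 672.  -271.5    0. ]
top eyelet_jar 0.16 [201.9 267.2] [335.7  80.4   0. ]
top screwdriver 0.97 [288.3 231.7] [ 417.3 -10
[... 675 characters left out ...]
.1] [ 587.7 -135.5   50. ]
side sample_l 0.58 [298.7 196.7] [550.1  47.9  50. ]
side sample_l 0.51 [339.4 211.7] [631.4 -55.3  50. ]
side sample_xl 0.51 [332.6 229.8] [ 584.3 -133.2   50. ]
side sample_xl 0.41 [287.3 204.3] [508.3  14.1  50. ]
side register_top 0.65 [336.1 236.9] [ 571.4 -189.2   68. ]
side machine 0.94 [306.5 229.6] [546.4 -44.5   0. ]
side machine 0.72 [341.3 238.1] [ 622.3 -103.9    0. ]
side tape_roll 0.69 [221.7 213.3] [338.3  91.7   0. ]
side eyelet_jar 0.94 [392.4 311.7] [ 628.3 -380.7    0. ]
side eyelet_jar 0.59 [390.5 278.4] [ 672.6 -282.4    0. ]
side screwdriver 0.75 [259.  252.4] [ 403.3 -115.3    0. ]
side screwdriver 0.66 [204. 289.] [ 259.9 -219.1    0. ]
1.3
```

```bash
python3 - <<'E'
from h import *
im=cv2.imread("pics/top0.png")[100:220,190:350]
cv2.imwrite("pics/z0.png",cv2.resize(im,None,fx=5,fy=5,interpolation=cv2.INTER_CUBIC))
E
```

```text
(no output)
```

View pics/z0.png

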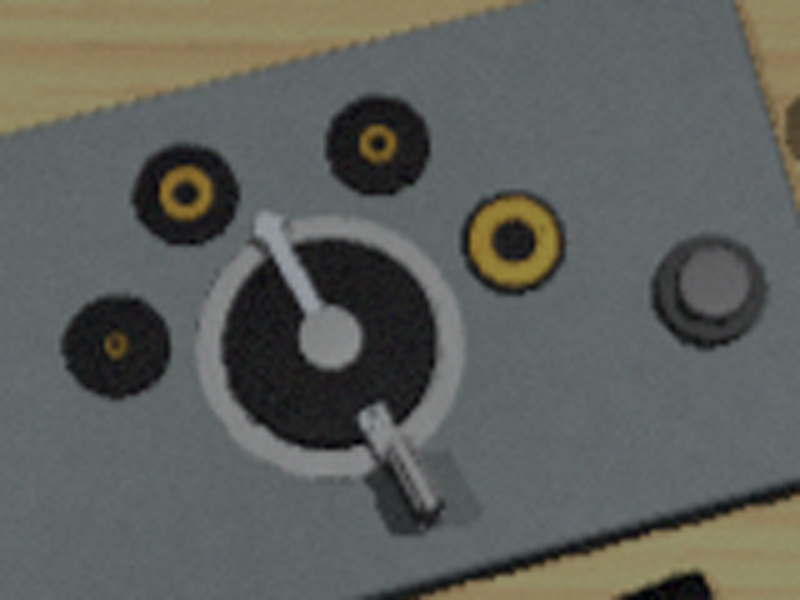

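```bash
python3 - <<'E'
from h import *
z2=lambda x,y:(190+(x+.5)/5-.5,100+(y+.5)/5-.5)
pl={'a':(117,346),'b':(186,194),'c':(378,145),'XL':(514,242)}
P={k:back('top',z2(*v),53)[:2] for k,v in pl.items()}
print(P)
# circle centre radius 92 fit
from scipy.optimize import least_squares
A=np.array(list(P.values()))
r=least_squares(lambda c:np.hypot(*(A-c).T)-92,[546,-35]); c=r.x; print('fit axis',c,r.fun)
print('hub', back('top',z2(331,337),68)[:2], 'disc',back('top',z2(330,345),63)[:2])
for n,v,z in(('ptip',(268,218),63),('tabtop in',(375,412),63),('tabfar',(428,505),100),('btn',(715,283),68)):
    p=back('top',z2(*v),z)[:2]; d=p-c; print(n,p,np.hypot(*d),np.degrees(np.arctan2(d[1],d[0])))
for k in P: d=P[k]-c; print(k,np.degrees(np.arctan2(d[1],d[0])))
# hough disc/plate side views
for n in('top',):
    print(proj('side',[[*c,68]]))
E
```

```text
{'a': array([545.2330881,  58.3847693]), 'b': array([613.44110752,  30.88920326]), 'c': array([637.63954695, -52.14774738]), 'XL': array([ 595.47196996, -112.25963468])}
fit axis [547.65502579 -33.56357154] [-0.01976752  0.09760437 -0.1164561   0.08436623]
hub [548.00261151 -33.88571248] disc [545.60237486 -33.43879123]
ptip [600.87612771  -5.46635887] 60.182547715562826 27.831082803349304
tabtop in [516.85978984 -53.28146868] 36.56695263123005 -147.3689504367723
tabfar [471.50686449 -75.83427891] 87.09394451429856 -150.96484877756512
btn [ 575.5351313  -198.17533862] 166.9560844759192 -80.38710490069867
a 91.50883340880065
b 44.413460828508036
c -11.669028060031875
XL -58.71648771782506
[[306.65233396 205.39831825]]
```

```bash
python3 - <<'E'
from h import *
s=ctrl.state(); R=cv2.Rodrigues(s['tcp_rot'])[0]; print(R.round(4), s['ee_pos'],s['grip_width'])
d=R.T@(np.array([501,-101.5,262])-s['ee_pos']); print(d, d/15)
phi=np.degrees(np.arctan2(R[1,1],R[0,1])); print(phi,118-phi)
E
```

```text
[[-0.9461  0.3238  0.    ]
 [ 0.3238  0.9461  0.    ]
 [-0.      0.     -1.    ]] [202.38390541 591.32771154 404.74838773] 94.97774430170838
[-506.87317897 -558.80679679  142.73561688] [-33.79154526 -37.25378645   9.51570779]
71.1060283665193 46.8939716334807
```

servo_tool --moves '[{"tx": -0.0316,"ty": -0.0348,"jaw": 1},{"tx": -0.0316,"ty": -0.0348,"jaw": 1},{"tx": -0.0316,"ty": -0.0348,"jaw": 1},{"tx": -0.0316,"ty": -0.0348,"jaw": 1},{"tx": -0.0316,"ty": -0.0348,"jaw": 1}]' --squeeze 10

```text
$.moves[0]: bad value
```

servo_tool --moves '[{"tx": -0.0316,"ty": -0.0348,"jaw": 1},{"tx": -0.0316,"ty": -0.0348,"jaw": 1},{"tx": -0.0316,"ty": -0.0348,"jaw": 1},{"tx": -0.0316,"ty": -0.0348,"jaw": 1},{"tx": -0.0316,"ty": -0.0348,"jaw": 1}]'

```text
$.moves[0]: bad value
```

servo_tool --moves '[{"tx": -0.0316,"ty": -0.0348,"jaw": 1},{"tx": -0.0316,"ty": -0.0348,"jaw": 1},{"tx": -0.0316,"ty": -0.0348,"jaw": 1},{"tx": -0.0316,"ty": -0.0348,"jaw": 1},{"tx": -0.0316,"ty": -0.0348,"jaw": 1}]'

```text
$.moves[0]: bad value
```

servo_tool --moves '[{"wz": -8,"jaw": 1},{"wz": -8,"jaw": 1},{"wz": -8,"jaw": 1},{"wz": -8,"jaw": 1},{"wz": -8,"jaw": 1}]'

```text
$.moves[0]: bad value
```

servo_tool --moves '[{"wz": -7,"jaw": 1},{"jaw": 1},{"jaw": 1},{"jaw": 1},{"jaw": 1}]'

```text
$.moves[0]: bad value
```

```bash
cat > st.py <<'E'
from h import *
import sys
C=np.array([547.7,-33.6])
def st(goal=None):
    s=ctrl.state(); R=cv2.Rodrigues(s['tcp_rot'])[0]
    print('t',round(s['time'],2),'ee',s['ee_pos'].round(1),'phi',np.degrees(np.arctan2(R[1,1],R[0,1])).round(2),'F',s['wrist_force'].round(1),'w',round(s['grip_width'],1),'q',s['joint_pos'].round(2))
    if goal is not None: print('need',(R.T@(np.array(goal)-s['ee_pos'])).round(1))
    return s,R
E
python3 - <<'E'
from st import *
s,R=st([501,-101.5,262])
im=ctrl.camera('top'); cv2.imwrite('pics/top1.png',im)
im=ctrl.camera('side'); cv2.imwrite('pics/side1.png',im)
E
```

```text
t 1.3 ee [202.4 591.3 404.7] phi 71.11 F [-0.3  0.1  0.7] w 95.0 q [ 1.14  0.49  1.56 -0.    1.09 -0.11]
need [-506.9 -558.8  142.7]
```

View pics/top1.png

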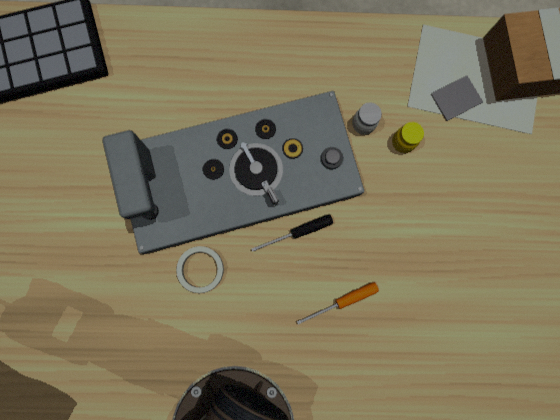

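View pics/side1.png

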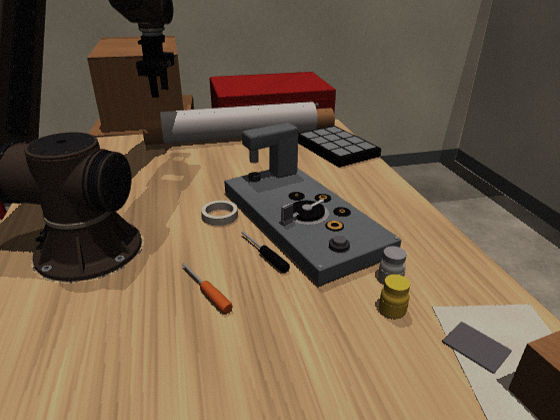

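The scene is unchanged because every row was refused; it seems each row must list all seven numbers.

servo_tool --moves '[{"tx": -0.0316,"ty": -0.0348,"tz": 0,"wx": 0,"wy": 0,"wz": 0,"jaw": 1},{"tx": -0.0316,"ty": -0.0348,"tz": 0,"wx": 0,"wy": 0,"wz": 0,"jaw": 1},{"tx": -0.0316,"ty": -0.0348,"tz": 0,"wx": 0,"wy": 0,"wz": 0,"jaw": 1},{"tx": -0.0316,"ty": -0.0348,"tz": 0,"wx": 0,"wy": 0,"wz": 0,"jaw": 1},{"tx": -0.0316,"ty": -0.0348,"tz": 0,"wx": 0,"wy": 0,"wz": 0,"jaw": 1}]' --squeeze 10

```text
time: 1.9
ee_pos: [295.8, 373.8, 404.9]
tcp_rot: [0.515, 3.099, 0.001]
wrist_force: [0.8, -0.3, -0.6]
grip_width: 60.1
```

servo_tool --moves '[{"tx": -0.0316,"ty": -0.0348,"tz": 0,"wx": 0,"wy": 0,"wz": 0,"jaw": 1},{"tx": -0.0316,"ty": -0.0348,"tz": 0,"wx": 0,"wy": 0,"wz": 0,"jaw": 1},{"tx": -0.0316,"ty": -0.0348,"tz": 0,"wx": 0,"wy": 0,"wz": 0,"jaw": 1},{"tx": -0.0316,"ty": -0.0348,"tz": 0,"wx": 0,"wy": 0,"wz": 0,"jaw": 1},{"tx": -0.0316,"ty": -0.0348,"tz": 0,"wx": 0,"wy": 0,"wz": 0,"jaw": 1}]'

```text
time: 2.4
ee_pos: [389.0, 157.9, 405.0]
tcp_rot: [0.515, 3.098, 0.001]
wrist_force: [0.5, 0.9, -0.1]
grip_width: 20.4
```

servo_tool --moves '[{"tx": -0.0316,"ty": -0.0348,"tz": 0,"wx": 0,"wy": 0,"wz": 0,"jaw": 1},{"tx": -0.0316,"ty": -0.0348,"tz": 0,"wx": 0,"wy": 0,"wz": 0,"jaw": 1},{"tx": -0.0316,"ty": -0.0348,"tz": 0,"wx": 0,"wy": 0,"wz": 0,"jaw": 1},{"tx": -0.0316,"ty": -0.0348,"tz": 0,"wx": 0,"wy": 0,"wz": 0,"jaw": 1},{"tx": -0.0316,"ty": -0.0348,"tz": 0,"wx": 0,"wy": 0,"wz": 0,"jaw": 1}]'

```text
time: 2.9
ee_pos: [482.2, -58.1, 405.0]
tcp_rot: [0.516, 3.098, 0.0]
wrist_force: [1.5, 0.4, 1.0]
grip_width: 0.5
```

servo_tool --moves '[{"tx": 0,"ty": 0,"tz": 0,"wx": 0,"wy": 0,"wz": -8,"jaw": 1},{"tx": 0,"ty": 0,"tz": 0,"wx": 0,"wy": 0,"wz": -8,"jaw": 1},{"tx": 0,"ty": 0,"tz": 0,"wx": 0,"wy": 0,"wz": -8,"jaw": 1},{"tx": 0,"ty": 0,"tz": 0,"wx": 0,"wy": 0,"wz": -8,"jaw": 1},{"tx": 0,"ty": 0,"tz": 0,"wx": 0,"wy": 0,"wz": -8,"jaw": 1}]'

```text
time: 3.4
ee_pos: [481.8, -56.1, 404.8]
tcp_rot: [-0.584, 3.087, -0.0]
wrist_force: [-0.0, 0.1, 0.3]
grip_width: 0.7
```

servo_tool --moves '[{"tx": 0,"ty": 0,"tz": 0,"wx": 0,"wy": 0,"wz": -7,"jaw": 1},{"tx": 0,"ty": 0,"tz": 0,"wx": 0,"wy": 0,"wz": 0,"jaw": 1},{"tx": 0,"ty": 0,"tz": 0,"wx": 0,"wy": 0,"wz": 0,"jaw": 1},{"tx": 0,"ty": 0,"tz": 0,"wx": 0,"wy": 0,"wz": 0,"jaw": 1},{"tx": 0,"ty": 0,"tz": 0,"wx": 0,"wy": 0,"wz": 0,"jaw": 1}]'

```text
time: 3.9
ee_pos: [481.8, -56.0, 404.7]
tcp_rot: [-0.76, 3.048, 0.0]
wrist_force: [0.1, 0.1, -0.4]
grip_width: 0.5
```

```bash
python3 - <<'E'
from st import *
s,R=st([501,-101.5,262])
im=ctrl.camera('top'); cv2.imwrite('pics/top2.png',im)
im=ctrl.camera('side'); cv2.imwrite('pics/side2.png',im)
E
```

```text
t 3.9 ee [481.8 -56.  404.7] phi 118.01 F [ 0.1  0.1 -0.4] w 0.5 q [-0.25  0.29  1.89  0.    0.96 -2.31]
need [  4.4 -49.1 142.7]
```

View pics/top2.png

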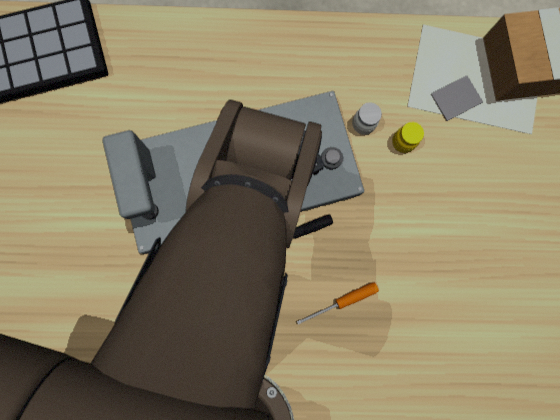

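View pics/side2.png

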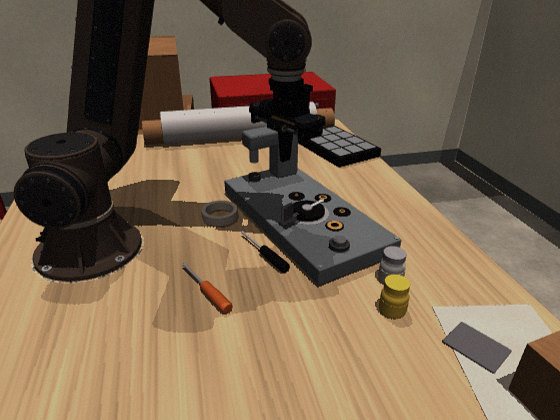

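The arm hides the dial in the top view, while the side view still shows pointer and plates clearly around (320,205). I'll go behind the tab and lower.

servo_tool --moves '[{"tx": 0.002,"ty": -0.025,"tz": 0,"wx": 0,"wy": 0,"wz": 0,"jaw": 1},{"tx": 0.002,"ty": -0.024,"tz": 0.02,"wx": 0,"wy": 0,"wz": 0,"jaw": 1},{"tx": 0,"ty": 0,"tz": 0.04,"wx": 0,"wy": 0,"wz": 0,"jaw": 1},{"tx": 0,"ty": 0,"tz": 0.04,"wx": 0,"wy": 0,"wz": 0,"jaw": 1},{"tx": 0,"ty": 0,"tz": 0.02,"wx": 0,"wy": 0,"wz": 0,"jaw": 1}]'

```text
time: 4.5
ee_pos: [500.8, -101.2, 282.0]
tcp_rot: [0.76, -3.046, -0.003]
wrist_force: [0.2, 0.3, 0.5]
grip_width: 0.6
```

servo_tool --moves '[{"tx": 0,"ty": 0,"tz": 0.01,"wx": 0,"wy": 0,"wz": 0,"jaw": 1},{"tx": 0,"ty": 0,"tz": 0.008,"wx": 0,"wy": 0,"wz": 0,"jaw": 1},{"tx": 0,"ty": 0,"tz": 0.004,"wx": 0,"wy": 0,"wz": 0,"jaw": 1},{"tx": 0,"ty": 0,"tz": 0,"wx": 0,"wy": 0,"wz": 0,"jaw": 1},{"tx": 0,"ty": 0,"tz": 0,"wx": 0,"wy": 0,"wz": 0,"jaw": 1}]'

```text
time: 5.0
ee_pos: [501.5, -101.1, 263.5]
tcp_rot: [-0.763, 3.046, -0.001]
wrist_force: [-0.2, -1.1, 0.7]
grip_width: 0.7
```

```bash
cat >> st.py <<'E'
def zoom(name,x0=230,x1=370,y0=160,y1=265,k=5):
    im=ctrl.camera('side')[y0:y1,x0:x1]; im=cv2.convertScaleAbs(im,alpha=1.5)
    cv2.imwrite(name,cv2.resize(im,None,fx=k,fy=k,interpolation=cv2.INTER_CUBIC))
E
python3 - <<'E'
from st import *
s,R=st([501,-101.5,262]); zoom('pics/z3.png')
E
```

```text
t 5.0 ee [ 501.5 -101.1  263.5] phi 118.11 F [-0.2 -1.1  0.7] w 0.7 q [-0.33  0.53  1.97  0.    0.63 -2.39]
need [ 0.6 -0.1  1.5]
```

View pics/z3.png

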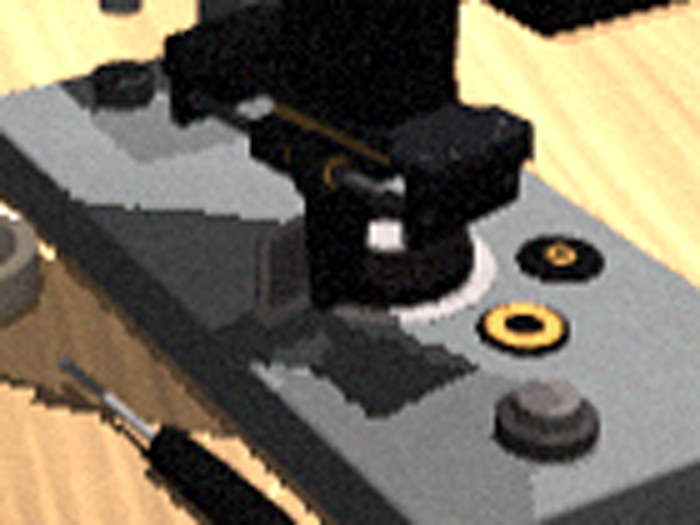

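The side view shows the closed fingers just right of the tab (zoom 285,270), standing free. I'll close the gap, then follow the arc.

servo_tool --moves '[{"tx": 0,"ty": 0.006,"tz": 0,"wx": 0,"wy": 0,"wz": 0,"jaw": 1},{"tx": 0,"ty": 0.006,"tz": 0,"wx": 0,"wy": 0,"wz": 0,"jaw": 1},{"tx": 0,"ty": 0.004,"tz": 0,"wx": 0,"wy": 0,"wz": 0,"jaw": 1},{"tx": 0,"ty": 0.003,"tz": 0,"wx": 0,"wy": 0,"wz": 0,"jaw": 1},{"tx": 0,"ty": 0.003,"tz": 0,"wx": 0,"wy": 0,"wz": 0,"jaw": 1}]'

```text
time: 5.55
ee_pos: [490.9, -81.6, 262.8]
tcp_rot: [-0.763, 3.047, -0.001]
wrist_force: [-0.8, -4.7, 0.5]
grip_width: 0.2
```

servo_tool --moves '[{"tx": 0.0013,"ty": 0.0064,"tz": 0,"wx": 0,"wy": 0,"wz": 5,"jaw": 1},{"tx": 0.0013,"ty": 0.0064,"tz": 0,"wx": 0,"wy": 0,"wz": 5,"jaw": 1},{"tx": 0.0013,"ty": 0.0064,"tz": 0,"wx": 0,"wy": 0,"wz": 5,"jaw": 1},{"tx": 0.0013,"ty": 0.0064,"tz": 0,"wx": 0,"wy": 0,"wz": 5,"jaw": 1},{"tx": 0.0013,"ty": 0.0064,"tz": 0,"wx": 0,"wy": 0,"wz": 5,"jaw": 1}]'

```text
time: 6.05
ee_pos: [475.4, -53.5, 263.0]
tcp_rot: [-0.079, 3.138, -0.001]
wrist_force: [2.7, -4.1, 0.1]
grip_width: 0.5
```

```bash
python3 - <<'E'
from st import *
s,R=st(); p=(R.T@(np.array([*C,s['ee_pos'][2]])-s['ee_pos'])).round(1); print('axis in tool',p); zoom('pics/z4.png')
E
```

```text
t 6.05 ee [475.4 -53.5 263. ] phi 92.88 F [ 2.7 -4.1  0.1] w 0.5 q [-0.25  0.5   2.05  0.    0.58 -1.87]
axis in tool [-73.2  16.3   0.2]
```

View pics/z4.png

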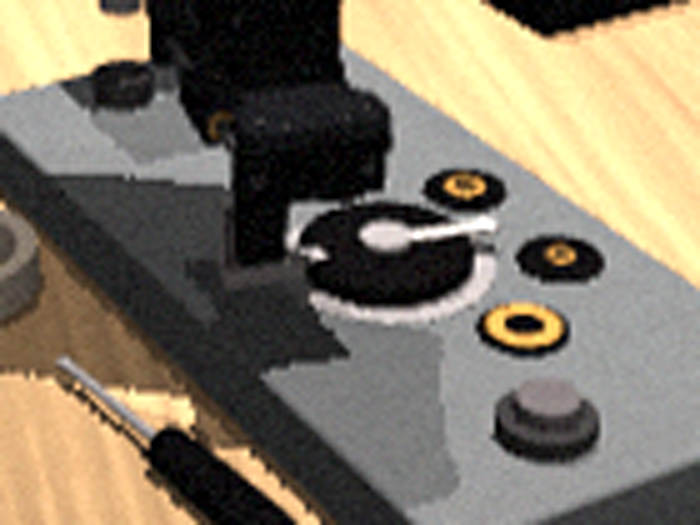

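Pushing works: the pointer is now between two plates (tip at zoom 493,228), with about 5 N of contact force.

servo_tool --moves '[{"tx": 0.0013,"ty": 0.0064,"tz": 0,"wx": 0,"wy": 0,"wz": 5,"jaw": 1},{"tx": 0.0013,"ty": 0.0064,"tz": 0,"wx": 0,"wy": 0,"wz": 5,"jaw": 1},{"tx": 0.0013,"ty": 0.0064,"tz": 0,"wx": 0,"wy": 0,"wz": 5,"jaw": 1},{"tx": 0.0013,"ty": 0.0064,"tz": 0,"wx": 0,"wy": 0,"wz": 5,"jaw": 1},{"tx": 0.0013,"ty": 0.0064,"tz": 0,"wx": 0,"wy": 0,"wz": 5,"jaw": 1}]'

```text
time: 6.6
ee_pos: [472.6, -21.3, 262.9]
tcp_rot: [0.599, 3.083, -0.0]
wrist_force: [0.0, -4.3, 0.2]
grip_width: 0.4
```

servo_tool --moves '[{"tx": 0.0013,"ty": 0.0064,"tz": 0,"wx": 0,"wy": 0,"wz": 5,"jaw": 1},{"tx": 0.0013,"ty": 0.0064,"tz": 0,"wx": 0,"wy": 0,"wz": 5,"jaw": 1},{"tx": 0.0013,"ty": 0.0064,"tz": 0,"wx": 0,"wy": 0,"wz": 5,"jaw": 1},{"tx": 0.0008,"ty": 0.0038,"tz": 0,"wx": 0,"wy": 0,"wz": 3,"jaw": 1},{"tx": 0,"ty": 0,"tz": 0,"wx": 0,"wy": 0,"wz": 0,"jaw": 1}]'

```text
time: 7.1
ee_pos: [479.3, 1.4, 262.7]
tcp_rot: [-1.07, -2.954, -0.0]
wrist_force: [0.5, -1.1, 1.1]
grip_width: 0.5
```

```bash
python3 - <<'E'
from st import *
s,R=st(); p=(R.T@(np.array([*C,s['ee_pos'][2]])-s['ee_pos'])).round(1); print('axis in tool',p); zoom('pics/z5.png')
for t in (-40,-45,-50,-55,-58.7):
    a=np.radians(t); print(t,((proj('side',[[C[0]+64*np.cos(a),C[1]+64*np.sin(a),63]])[0]-[230,160])*5+2).round(1))
print('hub',((proj('side',[[*C,68]])[0]-[230,160])*5+2).round(1),'xl',((proj('side',[[595.5,-112.3,53]])[0]-[230,160])*5+2).round(1))
E
```

```text
t 7.1 ee [479.3   1.4 262.7] phi 50.17 F [ 0.5 -1.1  1.1] w 0.5 q [-0.14  0.5   2.05  0.    0.59 -1.01]
axis in tool [-74.9  17.   -0. ]
-40 [500.5 265.5]
-45 [496.2 270.5]
-50 [491.  275.2]
-55 [484.9 279.6]
-58.7 [479.9 282.7]
hub [385.4 229. ] xl [522.2 320.7]
```

View pics/z5.png

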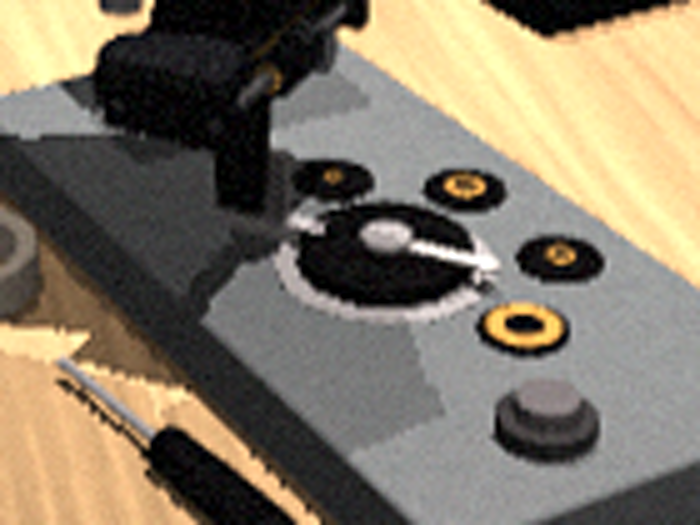

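Pointer tip at zoom (497,268) and the hub at (385,237) give about -40°, the same as the tool's turn implies. Still about 19° to go; I'll do 17 and check.

servo_tool --moves '[{"tx": 0.001,"ty": 0.0051,"tz": 0,"wx": 0,"wy": 0,"wz": 4,"jaw": 1},{"tx": 0.001,"ty": 0.0051,"tz": 0,"wx": 0,"wy": 0,"wz": 4,"jaw": 1},{"tx": 0.001,"ty": 0.0051,"tz": 0,"wx": 0,"wy": 0,"wz": 4,"jaw": 1},{"tx": 0.0008,"ty": 0.0038,"tz": 0,"wx": 0,"wy": 0,"wz": 3,"jaw": 1},{"tx": 0.0005,"ty": 0.0025,"tz": 0,"wx": 0,"wy": 0,"wz": 2,"jaw": 1}]'

```text
time: 7.65
ee_pos: [491.7, 18.9, 262.6]
tcp_rot: [-1.495, -2.762, 0.001]
wrist_force: [-1.5, -2.2, 0.4]
grip_width: 0.5
```

```bash
python3 - <<'E'
from st import *
ctrl.camera('side')
s,R=st(); p=(R.T@(np.array([*C,s['ee_pos'][2]])-s['ee_pos'])).round(1); print('axis in tool',p); zoom('pics/z6.png',280,380,180,255,8)
for t in (-50,-54,-58.7,-63):
    a=np.radians(t); print(t,((proj('side',[[C[0]+64*np.cos(a),C[1]+64*np.sin(a),63]])[0]-[280,180])*8+3.5).round(1))
print('hub',((proj('side',[[*C,68]])[0]-[280,180])*8+3.5).round(1),'xl',((proj('side',[[595.5,-112.3,53]])[0]-[280,180])*8+3.5).round(1))
E
```

```text
t 7.7 ee [491.9  19.  262.6] phi 33.05 F [-1.4 -1.5  0.6] w 0.5 q [-0.1   0.52  2.02  0.    0.61 -0.67]
axis in tool [-74.5  18.1  -0. ]
-50 [385.9 280.6]
-54 [378.2 286.3]
-58.7 [368.1 292.6]
-63 [357.9 298. ]
hub [216.9 206.7] xl [435.8 353.4]
```

View pics/z6.png

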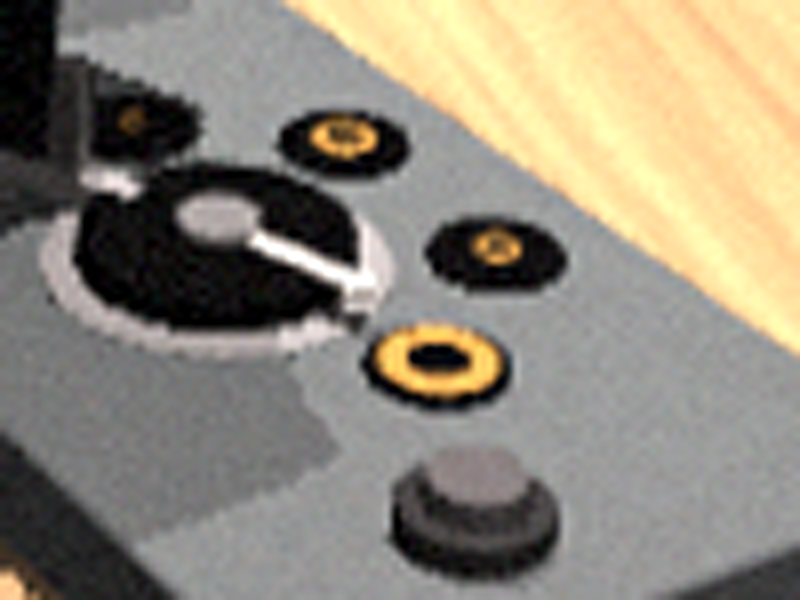

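The pointer is now at about -57° against a target of -58.7°. I'll nudge it 1.5° more, back away from the tab and lift.

servo_tool --moves '[{"tx": 0.0002,"ty": 0.001,"tz": 0,"wx": 0,"wy": 0,"wz": 0.8,"jaw": 1},{"tx": 0.0002,"ty": 0.001,"tz": 0,"wx": 0,"wy": 0,"wz": 0.7,"jaw": 1},{"tx": 0,"ty": 0,"tz": 0,"wx": 0,"wy": 0,"wz": 0,"jaw": 1},{"tx": 0,"ty": -0.01,"tz": 0,"wx": 0,"wy": 0,"wz": 0,"jaw": 1},{"tx": 0,"ty": -0.015,"tz": 0,"wx": 0,"wy": 0,"wz": 0,"jaw": 1}]'

```text
time: 8.25
ee_pos: [471.8, 7.2, 262.7]
tcp_rot: [1.531, 2.743, 0.001]
wrist_force: [0.1, 0.2, -1.0]
grip_width: 0.7
```

servo_tool --moves '[{"tx": 0,"ty": -0.01,"tz": -0.02,"wx": 0,"wy": 0,"wz": 0,"jaw": 1},{"tx": 0,"ty": 0,"tz": -0.04,"wx": 0,"wy": 0,"wz": 0,"jaw": 1},{"tx": 0,"ty": 0,"tz": -0.04,"wx": 0,"wy": 0,"wz": 0,"jaw": 1},{"tx": 0,"ty": 0,"tz": -0.01,"wx": 0,"wy": 0,"wz": 0,"jaw": 1},{"tx": 0,"ty": 0,"tz": 0,"wx": 0,"wy": 0,"wz": 0,"jaw": 1}]'

```text
time: 8.75
ee_pos: [463.1, 1.9, 373.9]
tcp_rot: [1.531, 2.74, 0.002]
wrist_force: [-0.5, -1.1, -0.1]
grip_width: 0.6
```

```bash
python3 - <<'E'
from st import *
s,R=st([575.5,-198,300])
zoom('pics/z7.png',280,380,180,255,8)
cv2.imwrite('pics/top7.png',ctrl.camera('top'))
for q,z in(('dial_axis',50),('pointer',54),('tab',103),('register_top',68)):
  for d in ctrl.landmark_of(q,'side')[:2]:
    u=(d['point'][1]*560,d['point'][0]*420); print(q,round(d['conf'],2),np.round(back('side',u,z),1))
E
```

```text
t 8.75 ee [463.1   1.9 373.9] phi 31.62 F [-0.5 -1.1 -0.1] w 0.6 q [-0.14  0.3   1.98  0.    0.86 -0.69]
need [-229.    -9.3   74.4]
dial_axis 0.89 [552.6 -29.8  50. ]
pointer 0.59 [ 588.5 -131.8   54. ]
tab 0.59 [507.9  15.4 103. ]
register_top 0.42 [ 579.1 -183.    68. ]
register_top 0.2 [538.2  29.7  68. ]
```

View pics/z7.png

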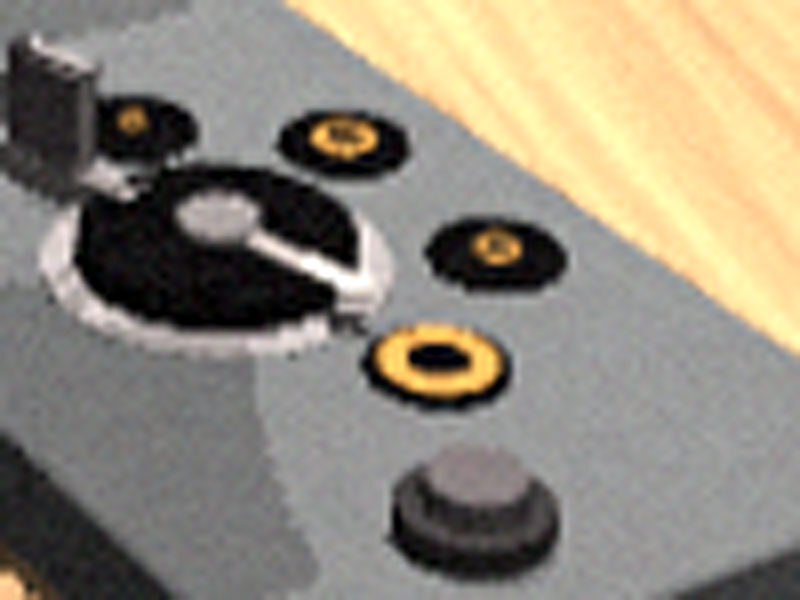

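View pics/top7.png

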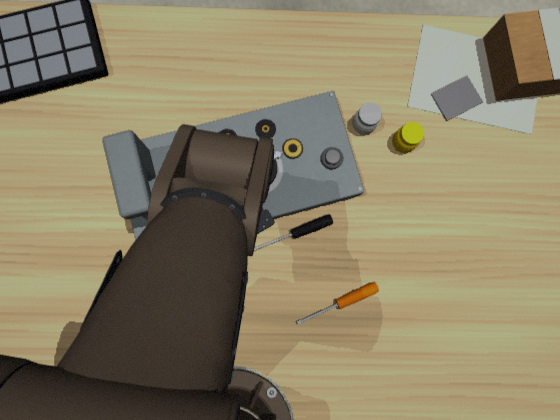

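servo_tool --moves '[{"tx": -0.045,"ty": -0.002,"tz": 0,"wx": 0,"wy": 0,"wz": 0,"jaw": 1},{"tx": -0.046,"ty": -0.002,"tz": 0,"wx": 0,"wy": 0,"wz": 0,"jaw": 1},{"tx": -0.046,"ty": -0.002,"tz": 0,"wx": 0,"wy": 0,"wz": 0,"jaw": 1},{"tx": -0.046,"ty": -0.002,"tz": 0.01,"wx": 0,"wy": 0,"wz": 0,"jaw": 1},{"tx": -0.046,"ty": -0.001,"tz": 0.01,"wx": 0,"wy": 0,"wz": 0,"jaw": 1}]'

```text
time: 9.55
ee_pos: [576.6, -199.5, 351.5]
tcp_rot: [-1.532, -2.742, -0.0]
wrist_force: [1.0, 0.5, -0.5]
grip_width: 0.6
```

servo_tool --moves '[{"tx": 0,"ty": 0,"tz": 0.02,"wx": 0,"wy": 0,"wz": 0,"jaw": 1},{"tx": 0,"ty": 0,"tz": 0.02,"wx": 0,"wy": 0,"wz": 0,"jaw": 1},{"tx": 0,"ty": 0,"tz": 0.01,"wx": 0,"wy": 0,"wz": 0,"jaw": 1},{"tx": 0,"ty": 0,"tz": 0,"wx": 0,"wy": 0,"wz": 0,"jaw": 1},{"tx": 0,"ty": 0,"tz": 0,"wx": 0,"wy": 0,"wz": 0,"jaw": 1}]'

```text
time: 10.05
ee_pos: [576.1, -197.5, 303.0]
tcp_rot: [1.532, 2.743, 0.0]
wrist_force: [0.3, 0.4, 0.0]
grip_width: 0.5
```

```bash
python3 - <<'E'
from st import *
s,R=st([575.5,-198,290])
zoom('pics/z8.png',280,380,180,255,8)
im=ctrl.camera('top'); cv2.imwrite('pics/top8.png',im)
cv2.imwrite("pics/z8t.png",cv2.resize(im[100:220,190:350],None,fx=5,fy=5,interpolation=cv2.INTER_CUBIC))
E
```

```text
t 10.05 ee [ 576.1 -197.5  303. ] phi 31.63 F [0.3 0.4 0. ] w 0.5 q [-0.44  0.58  1.7   0.    0.86 -0.99]
need [-0.1 -0.8 13. ]
```

View pics/z8.png

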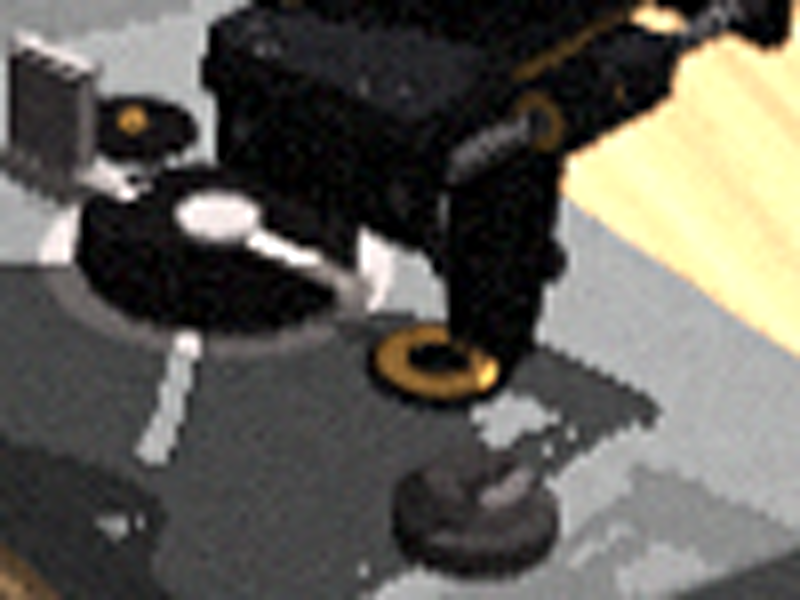

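View pics/z8t.png

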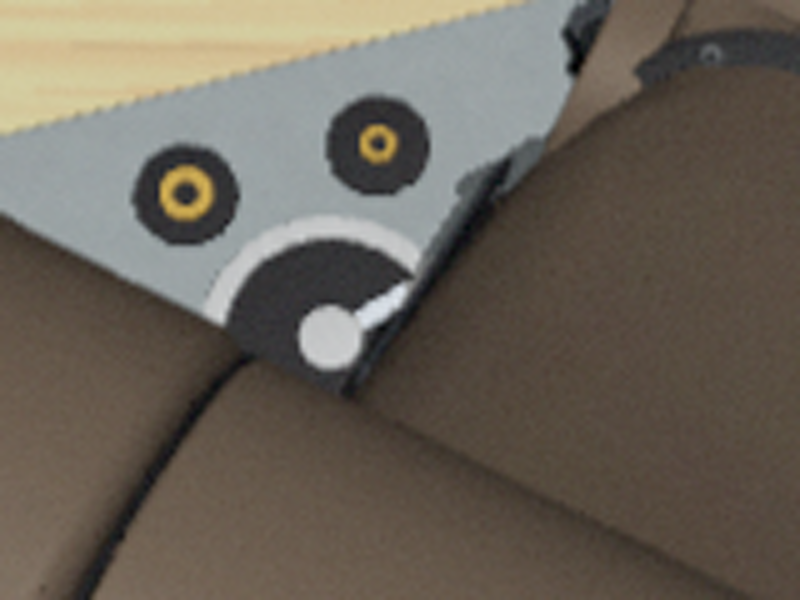

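```bash
python3 - <<'E'
from st import *
# pointer-line angle from top image points, pointer height ~64
z2=lambda x,y:(190+(x+.5)/5-.5,100+(y+.5)/5-.5)
im=cv2.imread('pics/z8t.png').astype(int)
roi=np.zeros(im.shape[:2],bool); roi[275:335,362:412]=1
m=(im.min(2)>185)&roi
# keep largest
n,l,stt,ce=cv2.connectedComponentsWithStats(m.astype(np.uint8)); k=1+np.argmax(stt[1:,4]); print(stt[k],ce[k])
for z in(63,66):
  p=back('top',z2(*ce[k]),z)[:2]; d=p-C; print(z,p,np.hypot(*d),np.degrees(np.arctan2(d[1],d[0])))
ys,xs=np.where(l==k); vx,vy,x0,y0=cv2.fitLine(np.c_[xs,ys].astype(np.float32),cv2.DIST_L2,0,.01,.01).ravel()
a=back('top',z2(x0-20*vx,y0-20*vy),64)[:2]; b=back('top',z2(x0+20*vx,y0+20*vy),64)[:2]; print('dir',np.degrees(np.arctan2(*(b-a)[::-1])))
# side pic z7: hub-based
im=cv2.imread('pics/z7.png').astype(int)
roi=np.zeros(im.shape[:2],bool); roi[225:305,262:366]=1
m=(im.min(2)>215)&roi
n,l,stt,ce=cv2.connectedComponentsWithStats(m.astype(np.uint8)); k=1+np.argmax(stt[1:,4]); print(stt[k],ce[k])
s2=lambda x,y:(280+(x+.5)/8-.5,180+(y+.5)/8-.5)
q=back('side',s2(*ce[k]),64)[:2]
xl=back('side',s2(438,365),53)[:2]; hub=back('side',s2(218,214),68)[:2]; print(q,xl,hub)
for e in(q,xl): d=e-hub; print(np.hypot(*d),np.degrees(np.arctan2(d[1],d[0])))
E
```

```text
[362 287  44  40 724] [381.8218232  306.32872928]
63 [563.06823082 -55.26491745] 26.562213140645287 -54.64962632723929
66 [562.36404559 -55.26431679] 26.1605973710998 -55.9068908536034
dir -51.31266841453349
[ 262  226  104   66 1243] [329.58085278 268.35639582]
[573.29215436 -72.90988543] [ 593.84168574 -118.787445  ] [546.6729199  -38.21016229]
43.73390480690118 -52.50706728972995
93.36804035958828 -59.65591649311961
```

The estimates disagree (-51° to -58°), so I'm taking the arm aside for a clear top view before touching the button.

servo_tool --moves '[{"tx": -0.0,"ty": -0.0,"tz": -0.04,"wx": 0,"wy": 0,"wz": 0,"jaw": 1},{"tx": -0.022,"ty": -0.037,"tz": -0.02,"wx": 0,"wy": 0,"wz": 0,"jaw": 1},{"tx": -0.022,"ty": -0.042,"tz": 0,"wx": 0,"wy": 0,"wz": 0,"jaw": 1},{"tx": -0.022,"ty": -0.042,"tz": 0,"wx": 0,"wy": 0,"wz": 0,"jaw": 1},{"tx": -0.022,"ty": -0.042,"tz": 0,"wx": 0,"wy": 0,"wz": 0,"jaw": 1}]'

```text
time: 10.65
ee_pos: [482.1, -359.1, 364.1]
tcp_rot: [1.53, 2.741, -0.001]
wrist_force: [0.5, -0.0, 0.1]
grip_width: 0.6
```

```bash
python3 - <<'E'
from st import *
s,R=st([575.5,-198,290])
im=ctrl.camera('top'); cv2.imwrite('pics/top9.png',im)
cv2.imwrite("pics/z9t.png",cv2.resize(im[100:220,190:350],None,fx=5,fy=5,interpolation=cv2.INTER_CUBIC))
E
```

```text
t 10.65 ee [ 482.1 -359.1  364.1] phi 31.65 F [ 0.5 -0.   0.1] w 0.6 q [-0.75  0.5   1.67  0.    0.97 -1.3 ]
need [ 88.3 164.   74. ]
```

View pics/z9t.png

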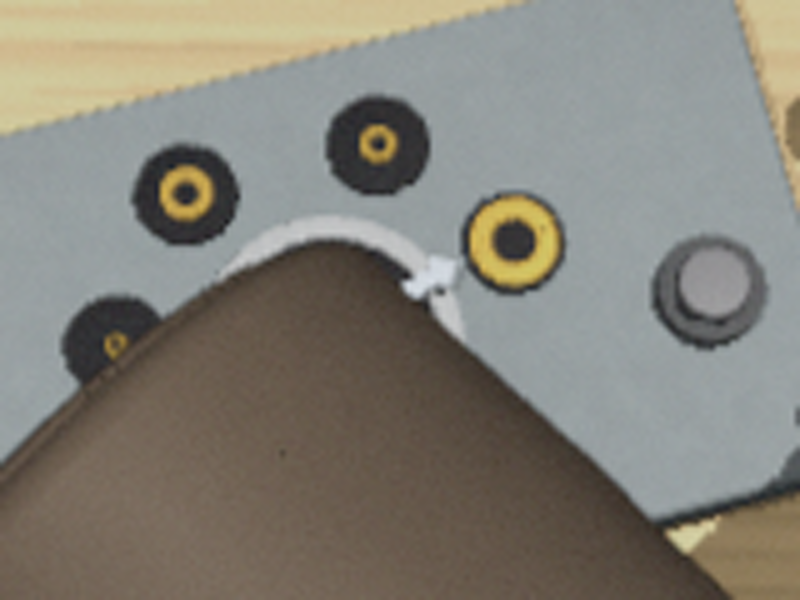

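```bash
python3 - <<'E'
from st import *
z2=lambda x,y:(190+(x+.5)/5-.5,100+(y+.5)/5-.5)
for f,(y0,y1,x0,x1) in(('pics/z9t.png',(245,305,395,470)),('pics/z0.png',(205,255,245,295))):
    im=cv2.imread(f); c=cv2.resize(im[y0-20:y1+20,x0-20:x1+20],None,fx=5,fy=5); cv2.imwrite(f.replace('.png','c.png'),c)
x=proj('top',[[*C,64]])[0]; print('axis@64 in zoom',(x-[190,100])*5+2)
for v in((433,275),(455,265),(458,262),(440,272)):
    p=back('top',z2(*v),64)[:2]; d=p-C; print(v,np.hypot(*d),np.degrees(np.arctan2(d[1],d[0])))
for t in(-52,-54,-56,-58.7): a=np.radians(t); print(t,((proj('top',[[C[0]+64*np.cos(a),C[1]+64*np.sin(a),64]])[0]-[190,100])*5+2).round(1))
E
```

```text
axis@64 in zoom [330.45470864 339.7083461 ]
(433, 275) 52.42902387188576 -55.835489659559215
(455, 265) 62.8250531086536 -57.14386740886978
(458, 262) 64.6304174600651 -56.74487018650858
(440, 272) 55.688111544884705 -56.37389210989527
-52 [449.8 252.8]
-54 [452.8 257. ]
-56 [455.7 261.2]
-58.7 [459.4 267. ]
```

View pics/z9tc.png

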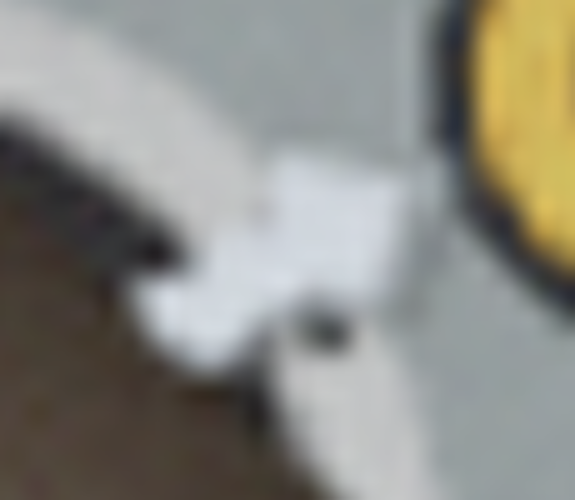

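View pics/z0c.png

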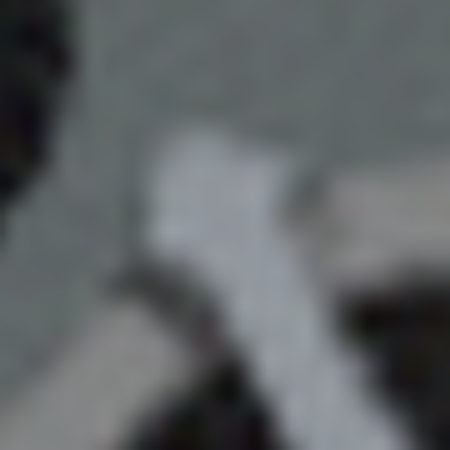

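servo_tool --moves '[{"tx": -0.005,"ty": -0.046,"tz": 0,"wx": 0,"wy": 0,"wz": 0,"jaw": 1},{"tx": -0.005,"ty": -0.046,"tz": 0,"wx": 0,"wy": 0,"wz": 0,"jaw": 1},{"tx": -0.005,"ty": -0.046,"tz": 0,"wx": 0,"wy": 0,"wz": 0,"jaw": 1},{"tx": -0.005,"ty": -0.046,"tz": 0,"wx": 0,"wy": 0,"wz": 0,"jaw": 1},{"tx": -0.005,"ty": -0.046,"tz": 0,"wx": 0,"wy": 0,"wz": 0,"jaw": 1}]'

```text
time: 11.2
ee_pos: [298.9, -500.6, 363.8]
tcp_rot: [1.531, 2.741, -0.002]
wrist_force: [0.0, -0.9, 0.6]
grip_width: 0.4
```

```bash
python3 - <<'E'
from st import *
s,R=st([575.5,-198,290])
im=ctrl.camera('top'); cv2.imwrite('pics/top10.png',im)
cv2.imwrite("pics/z10t.png",cv2.resize(im[100:220,190:350],None,fx=5,fy=5,interpolation=cv2.INTER_CUBIC))
for q,z in(('dial_axis',50),('pointer',54),('tab',103),('sample_xl',50)):
  for d in ctrl.landmark_of(q,'top')[:2]:
    u=(d['point'][1]*560,d['point'][0]*420); p=back('top',u,z)[:2]; e=p-C; print(q,round(d['conf'],2),p.round(1),np.degrees(np.arctan2(e[1],e[0])).round(1))
E
```

```text
t 11.2 ee [ 298.9 -500.6  363.8] phi 31.62 F [ 0.  -0.9  0.6] w 0.4 q [-1.15  0.48  1.71  0.    0.95 -1.7 ]
need [112.8 394.2  73.6]
dial_axis 0.66 [552.1 -37.7] -42.7
dial_axis 0.16 [538.3 -41.4] -140.6
tab 0.73 [514.5  30.2] 117.5
tab 0.27 [525.9 -40.7] -162.0
sample_xl 0.67 [ 594.8 -107. ] -57.3
```

View pics/z10t.png

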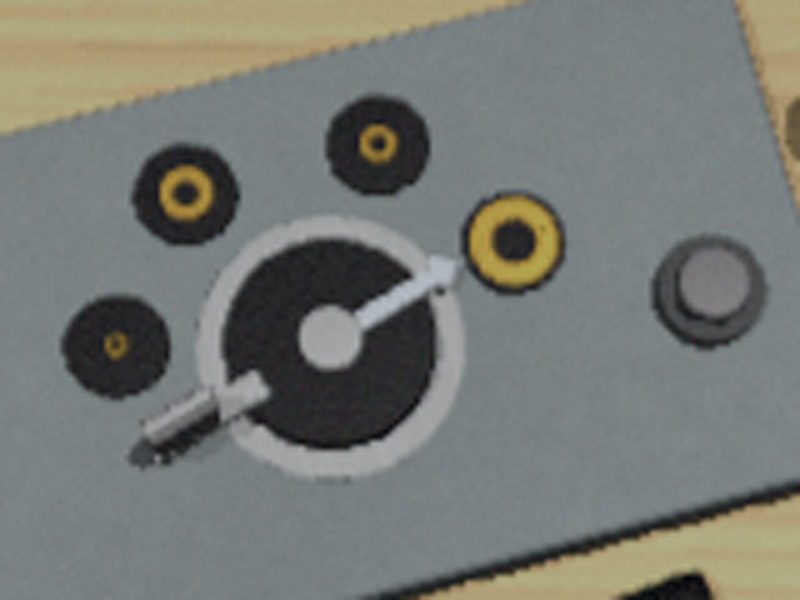

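The clear top view shows the white pointer from the hub (331,337) through its tip (455,262). Its line passes about 4 mm from the XL plate's centre (514,242), inside the 11 mm allowed. Next I go to the button.

servo_tool --moves '[{"tx": 0.0125,"ty": 0.0438,"tz": 0,"wx": 0,"wy": 0,"wz": 0,"jaw": 1},{"tx": 0.0125,"ty": 0.0438,"tz": 0,"wx": 0,"wy": 0,"wz": 0,"jaw": 1},{"tx": 0.0125,"ty": 0.0438,"tz": 0,"wx": 0,"wy": 0,"wz": 0,"jaw": 1},{"tx": 0.0125,"ty": 0.0438,"tz": 0,"wx": 0,"wy": 0,"wz": 0,"jaw": 1},{"tx": 0.0125,"ty": 0.0438,"tz": 0,"wx": 0,"wy": 0,"wz": 0,"jaw": 1}]'

```text
time: 11.95
ee_pos: [456.1, -328.9, 363.2]
tcp_rot: [1.529, 2.743, 0.0]
wrist_force: [-0.0, -1.2, 0.7]
grip_width: 0.2
```

servo_tool --moves '[{"tx": 0.0125,"ty": 0.0438,"tz": 0,"wx": 0,"wy": 0,"wz": 0,"jaw": 1},{"tx": 0.0125,"ty": 0.0438,"tz": 0,"wx": 0,"wy": 0,"wz": 0,"jaw": 1},{"tx": 0.0125,"ty": 0.0438,"tz": 0,"wx": 0,"wy": 0,"wz": 0,"jaw": 1},{"tx": 0.0125,"ty": 0.0438,"tz": 0,"wx": 0,"wy": 0,"wz": 0,"jaw": 1},{"tx": 0,"ty": 0,"tz": 0.02,"wx": 0,"wy": 0,"wz": 0,"jaw": 1}]'

```text
time: 12.45
ee_pos: [580.6, -191.9, 344.8]
tcp_rot: [1.521, 2.743, 0.002]
wrist_force: [-1.1, -1.5, -0.7]
grip_width: 0.2
```

servo_tool --moves '[{"tx": 0,"ty": 0,"tz": 0.03,"wx": 0,"wy": 0,"wz": 0,"jaw": 1},{"tx": 0,"ty": 0,"tz": 0.025,"wx": 0,"wy": 0,"wz": 0,"jaw": 1},{"tx": 0,"ty": 0,"tz": 0.01,"wx": 0,"wy": 0,"wz": 0,"jaw": 1},{"tx": 0,"ty": 0,"tz": 0.005,"wx": 0,"wy": 0,"wz": 0,"jaw": 1},{"tx": 0,"ty": 0,"tz": 0,"wx": 0,"wy": 0,"wz": 0,"jaw": 1}]'

```text
time: 12.95
ee_pos: [577.5, -197.0, 273.1]
tcp_rot: [1.531, 2.743, 0.0]
wrist_force: [-0.4, 0.7, -0.0]
grip_width: -0.1
```

```bash
python3 - <<'E'
from st import *
s,R=st([575.5,-198,252]); zoom('pics/z11.png',280,380,180,255,8)
E
```

```text
t 12.95 ee [ 577.5 -197.   273.1] phi 31.64 F [-0.4  0.7 -0. ] w -0.1 q [-0.44  0.62  1.72  0.    0.8  -0.99]
need [ 0.2 -2.3 21.1]
```

View pics/z11.png

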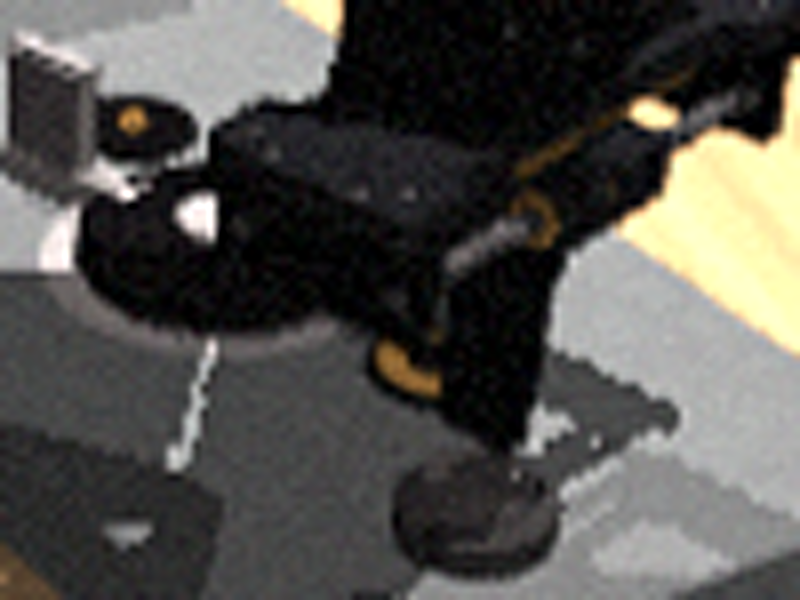

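servo_tool --moves '[{"tx": 0,"ty": -0.002,"tz": 0.008,"wx": 0,"wy": 0,"wz": 0,"jaw": 1},{"tx": 0,"ty": 0,"tz": 0.005,"wx": 0,"wy": 0,"wz": 0,"jaw": 1},{"tx": 0,"ty": 0,"tz": 0.004,"wx": 0,"wy": 0,"wz": 0,"jaw": 1},{"tx": 0,"ty": 0,"tz": 0.002,"wx": 0,"wy": 0,"wz": 0,"jaw": 1},{"tx": 0,"ty": 0,"tz": 0.001,"wx": 0,"wy": 0,"wz": 0,"jaw": 1}]'

```text
time: 13.5
ee_pos: [575.4, -198.7, 255.8]
tcp_rot: [1.532, 2.74, 0.0]
wrist_force: [-12.2, 3.4, 41.5]
grip_width: 0.3
```

```bash
python3 - <<'E'
from st import *
s,R=st([575.5,-198,252]); print(s['ft_torque'],s['tau']); 
im=ctrl.camera('side'); cv2.imwrite('pics/side12.png',cv2.convertScaleAbs(im,alpha=1.4))
im=im[180:255,280:380]; cv2.imwrite('pics/z12.png',cv2.resize(cv2.convertScaleAbs(im,alpha=1.8),None,fx=8,fy=8,interpolation=cv2.INTER_CUBIC))
st()
E
```

```text
t 13.5 ee [ 575.4 -198.7  255.8] phi 31.6 F [-12.2   3.4  41.5] w 0.3 q [-0.44  0.65  1.74 -0.    0.76 -0.99]
need [0.6 0.4 3.8]
[ 0.73474862  2.20293965 -0.02867229] [ 1.57631594e-01 -4.03105044e+01 -1.55792195e+01  2.97025451e-01
 -3.18119444e+00 -1.24300186e-03]
t 13.55 ee [ 575.4 -198.6  255.9] phi 31.61 F [-10.2   2.8  36.4] w 0.5 q [-0.44  0.65  1.74 -0.    0.76 -0.99]
```

View pics/z12.png

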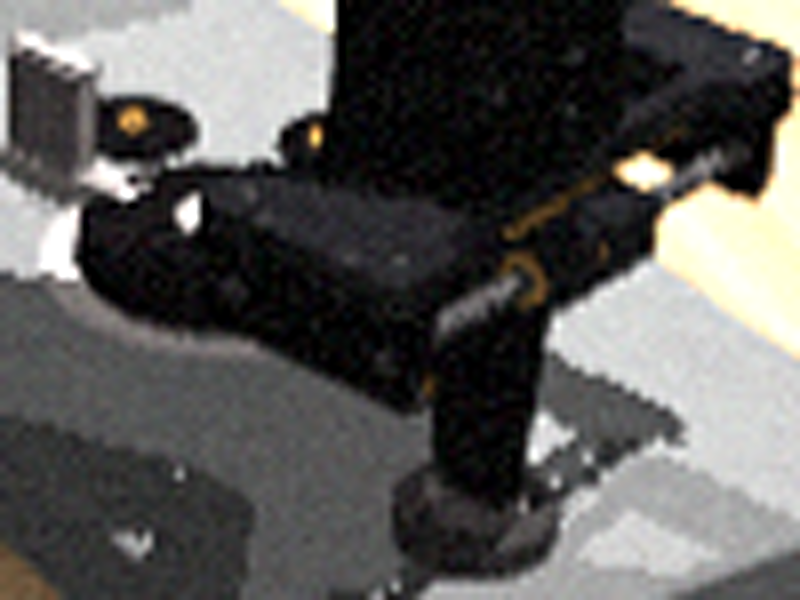

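View pics/side12.png

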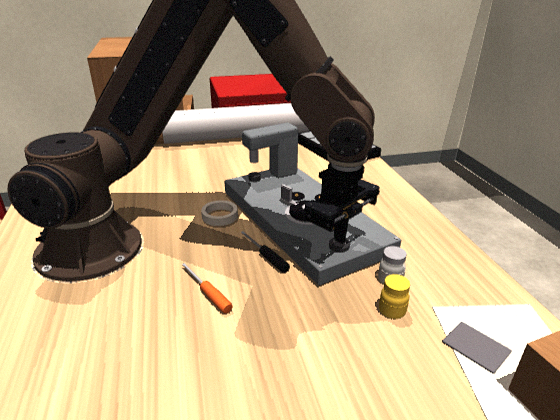

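The fingertips are on the button (zoom 480,490) and nothing else is touched, but the force is already 40 N at 255.8 mm, higher than expected. I'll back up in small steps and read force against height to get the true travel.

servo_tool --moves '[{"tx": 0,"ty": 0,"tz": -0.002,"wx": 0,"wy": 0,"wz": 0,"jaw": 1},{"tx": 0,"ty": 0,"tz": 0,"wx": 0,"wy": 0,"wz": 0,"jaw": 1},{"tx": 0,"ty": 0,"tz": 0,"wx": 0,"wy": 0,"wz": 0,"jaw": 1},{"tx": 0,"ty": 0,"tz": 0,"wx": 0,"wy": 0,"wz": 0,"jaw": 1},{"tx": 0,"ty": 0,"tz": 0,"wx": 0,"wy": 0,"wz": 0,"jaw": 1}]'

```text
time: 14.05
ee_pos: [575.4, -198.7, 256.2]
tcp_rot: [1.532, 2.741, 0.0]
wrist_force: [-4.4, 0.0, 16.9]
grip_width: 0.7
```

servo_tool --moves '[{"tx": 0,"ty": 0,"tz": -0.0015,"wx": 0,"wy": 0,"wz": 0,"jaw": 1},{"tx": 0,"ty": 0,"tz": 0,"wx": 0,"wy": 0,"wz": 0,"jaw": 1},{"tx": 0,"ty": 0,"tz": 0,"wx": 0,"wy": 0,"wz": 0,"jaw": 1},{"tx": 0,"ty": 0,"tz": 0,"wx": 0,"wy": 0,"wz": 0,"jaw": 1},{"tx": 0,"ty": 0,"tz": 0,"wx": 0,"wy": 0,"wz": 0,"jaw": 1}]'

```text
time: 14.55
ee_pos: [575.6, -198.7, 256.4]
tcp_rot: [1.532, 2.742, -0.0]
wrist_force: [-0.8, -2.0, 5.7]
grip_width: 0.6
```

servo_tool --moves '[{"tx": 0,"ty": 0,"tz": -0.0015,"wx": 0,"wy": 0,"wz": 0,"jaw": 1},{"tx": 0,"ty": 0,"tz": 0,"wx": 0,"wy": 0,"wz": 0,"jaw": 1},{"tx": 0,"ty": 0,"tz": 0,"wx": 0,"wy": 0,"wz": 0,"jaw": 1},{"tx": 0,"ty": 0,"tz": 0,"wx": 0,"wy": 0,"wz": 0,"jaw": 1},{"tx": 0,"ty": 0,"tz": 0,"wx": 0,"wy": 0,"wz": 0,"jaw": 1}]'

```text
time: 15.05
ee_pos: [575.6, -198.6, 257.7]
tcp_rot: [1.532, 2.742, 0.0]
wrist_force: [-0.8, -3.6, 3.9]
grip_width: 0.6
```

servo_tool --moves '[{"tx": 0,"ty": 0,"tz": -0.0015,"wx": 0,"wy": 0,"wz": 0,"jaw": 1},{"tx": 0,"ty": 0,"tz": 0,"wx": 0,"wy": 0,"wz": 0,"jaw": 1},{"tx": 0,"ty": 0,"tz": 0,"wx": 0,"wy": 0,"wz": 0,"jaw": 1},{"tx": 0,"ty": 0,"tz": 0,"wx": 0,"wy": 0,"wz": 0,"jaw": 1},{"tx": 0,"ty": 0,"tz": 0,"wx": 0,"wy": 0,"wz": 0,"jaw": 1}]'

```text
time: 15.55
ee_pos: [575.5, -198.5, 259.2]
tcp_rot: [1.533, 2.742, 0.0]
wrist_force: [0.4, -2.6, 2.0]
grip_width: 0.5
```

servo_tool --moves '[{"tx": 0,"ty": 0,"tz": -0.002,"wx": 0,"wy": 0,"wz": 0,"jaw": 1},{"tx": 0,"ty": 0,"tz": 0,"wx": 0,"wy": 0,"wz": 0,"jaw": 1},{"tx": 0,"ty": 0,"tz": 0,"wx": 0,"wy": 0,"wz": 0,"jaw": 1},{"tx": 0,"ty": 0,"tz": 0,"wx": 0,"wy": 0,"wz": 0,"jaw": 1},{"tx": 0,"ty": 0,"tz": 0,"wx": 0,"wy": 0,"wz": 0,"jaw": 1}]'

```text
time: 16.05
ee_pos: [575.5, -198.4, 261.1]
tcp_rot: [-1.532, -2.742, -0.0]
wrist_force: [1.1, -0.5, 2.0]
grip_width: 0.4
```

A stiff stop at 256.3 mm followed by a spring range of about 5 mm (5.7 N fading out) shows the button was fully down. I'll lift clear and check.

servo_tool --moves '[{"tx": 0,"ty": 0,"tz": -0.02,"wx": 0,"wy": 0,"wz": 0,"jaw": 1},{"tx": 0,"ty": 0,"tz": -0.04,"wx": 0,"wy": 0,"wz": 0,"jaw": 1},{"tx": 0,"ty": 0,"tz": -0.04,"wx": 0,"wy": 0,"wz": 0,"jaw": 1},{"tx": -0.0125,"ty": -0.0438,"tz": 0,"wx": 0,"wy": 0,"wz": 0,"jaw": 1},{"tx": -0.0125,"ty": -0.0438,"tz": 0,"wx": 0,"wy": 0,"wz": 0,"jaw": 1}]'

```text
time: 16.55
ee_pos: [513.4, -265.4, 362.0]
tcp_rot: [1.528, 2.744, 0.0]
wrist_force: [0.3, -0.8, -0.6]
grip_width: 0.5
```

servo_tool --moves '[{"tx": -0.0125,"ty": -0.0438,"tz": 0,"wx": 0,"wy": 0,"wz": 0,"jaw": 1},{"tx": -0.0125,"ty": -0.0438,"tz": 0,"wx": 0,"wy": 0,"wz": 0,"jaw": 1},{"tx": -0.0125,"ty": -0.0438,"tz": 0,"wx": 0,"wy": 0,"wz": 0,"jaw": 1},{"tx": -0.0125,"ty": -0.0438,"tz": 0,"wx": 0,"wy": 0,"wz": 0,"jaw": 1},{"tx": -0.0125,"ty": -0.0438,"tz": 0,"wx": 0,"wy": 0,"wz": 0,"jaw": 1}]'

```text
time: 17.05
ee_pos: [358.7, -434.6, 360.9]
tcp_rot: [-1.532, -2.742, -0.001]
wrist_force: [0.9, -0.2, -0.0]
grip_width: 0.2
```

servo_tool --moves '[{"tx": -0.0125,"ty": -0.0438,"tz": 0,"wx": 0,"wy": 0,"wz": 0,"jaw": 1},{"tx": -0.0125,"ty": -0.0438,"tz": 0,"wx": 0,"wy": 0,"wz": 0,"jaw": 1},{"tx": 0,"ty": 0,"tz": 0,"wx": 0,"wy": 0,"wz": 0,"jaw": 1},{"tx": 0,"ty": 0,"tz": 0,"wx": 0,"wy": 0,"wz": 0,"jaw": 1},{"tx": 0,"ty": 0,"tz": 0,"wx": 0,"wy": 0,"wz": 0,"jaw": 1}]'

```text
time: 17.55
ee_pos: [299.2, -500.2, 360.9]
tcp_rot: [-1.531, -2.742, -0.001]
wrist_force: [0.4, -0.8, 0.3]
grip_width: 0.5
```

```bash
python3 - <<'E'
from st import *
st()
im=ctrl.camera('top'); cv2.imwrite('pics/top13.png',im)
cv2.imwrite("pics/z13t.png",cv2.resize(im[100:220,190:350],None,fx=5,fy=5,interpolation=cv2.INTER_CUBIC))
a=cv2.imread('pics/top10.png').astype(int)[90:260,120:420]; print('mean diff to before press',abs(a-im[90:260,120:420].astype(int)).mean())
E
```

```text
t 17.55 ee [ 299.2 -500.2  360.9] phi 31.64 F [ 0.4 -0.8  0.3] w 0.5 q [-1.15  0.48  1.71  0.    0.95 -1.7 ]
mean diff to before press 1.836450980392157
```

View pics/z13t.png

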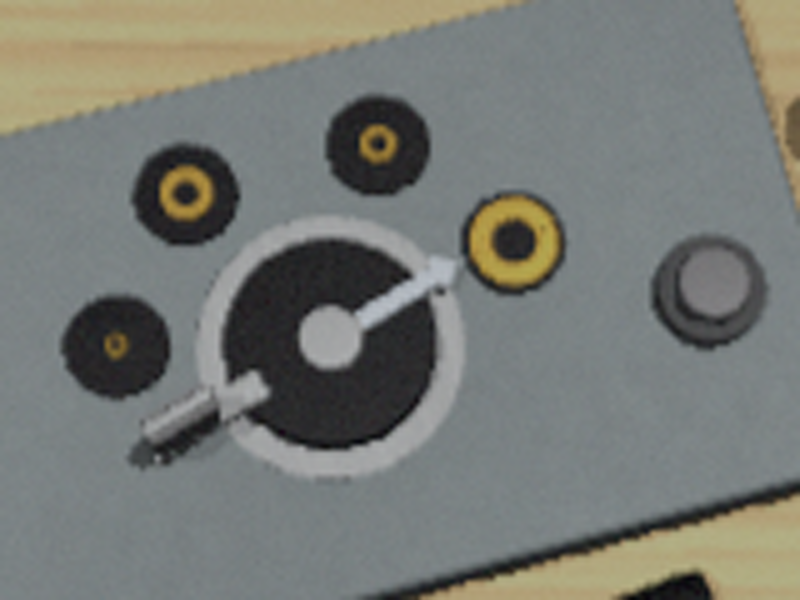

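View pics/top13.png

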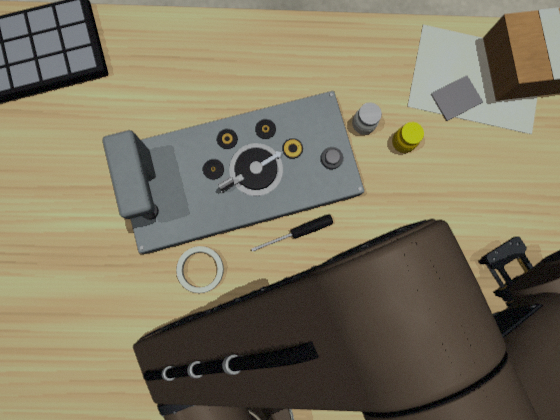

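The pointer is unchanged (tip at zoom 455,262, aimed at the XL ring at 514,242) and the button is up again. The tape roll, jar and screwdriver are where they started, and the arm is clear.

```bash
python3 -c "
from bench import ctrl
print(ctrl.sign_off())"
```

```text
the job is handed in; nothing more can be done
None
```

I turned the selector about 85° clockwise by pushing the tab with the closed fingertips, until the pointer aimed at the largest eyelet. Then I let go, pressed the button fully down, moved clear and handed the job in at 17.6 s; no verdict was reported.

**Pointer:** The clear top views before and after the press look the same. The pointer's line passes about 4 mm from the centre of the largest plate, where 11 mm is allowed. That is about 2.5° short. My angle estimates did not fully agree: -51° to -58° against a target of -58.7°. The rough side-camera one was furthest off, about 7° short, which would be right at the limit. I trusted the clear top view.

**Button:** It reached a hard stop, with about 5 mm of spring travel felt while backing off, and it is up again in the last picture. I pushed harder than needed: the wrist read 41 N. The stop came about 4 mm higher than the stated 190 mm fingertip length implied. The moment reading put that load on the fingertips, not the gripper's body, which has the 40 N limit.

**Everything else:** The tape roll, jar and screwdriver show no visible movement. The arm is free of contact, with wrist force under 1 N. My first batch of moves was refused for missing values and moved nothing.

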